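Sweep caps into a scoop tray and tip them into its corner

ROBOT

A 6-joint arm with a two-finger parallel gripper is mounted at the origin on the work surface. World frame = base frame: x ahead of the robot, y to its left, z up, the work surface at z = 0. Lengths are in m, angles in rad, forces in N, time in s.
With the tool pointing down it reaches from about 0.35 to 0.775 m from the base axis. Payload 7.3 kg.
Tool frame: the origin (TCP) lies on the centre line of the jaws, within the pads' length; the fingertips stand arm.tip_extent ahead of it and the grasp point (between the pads) is the TCP (arm.tip_extent is the distance from the TCP to the fingertips, in m); z points along the fingers, y is the direction in which the jaws open and shut (so a half turn about z gives the same grasp; the last joint's range is limited). The gripper opens to 92 mm and grips with 3 to 60 N. Pads are 19 mm wide; open, the fingers measure 130 mm over their backs; the gripper's body (75 mm by 190 mm) begins 47 mm behind the grasp point.
Start: joints at [0.967, 0.342, 1.524, -0, 1.275, -0.146], TCP at [0.232, 0.471, 0.213] pointing down, gripper open.
Joint ranges: [-2.53, 2.53], [-0.77, 2.02], [0.04, 2.7], [-1, 4.14], [0.28, 2.66], [-3.11, 3.11]. Speed limits (rad/s): [2.57, 2.57, 3.14, 3.14, 3.14, 3.14].

INTERFACE

Orientations are given as [roll, pitch, yaw] about the fixed x, y, z axes, in that order (R = Rz(yaw) Ry(pitch) Rx(roll)).
In Python, from bench import arm gives the robot as it stands.
- The arm moves only by the shell command python3 -m inch 'ROWS' [FORCE]. ROWS is a JSON object of lists of equal length, an entry for each row: "translation": the shift along the world's x, y, z in cm, a list of three; "rot": the turn, a rotation vector about the world's x, y, z in degrees, a list of three; "fingers": the gripper command: -1 is fully open, 1 is shut, values between are in proportion. A call has 1 to 20 rows; each row is the pose to reach, as a shift and turn from the pose measured when the call began; what a row does not reach only later rows make up. A row lasts 1/8 s, in which the tool goes at most 62.5 mm and 10.7 degrees, less where a joint would pass 70% of its speed; a pose out of reach is approached as far as the arm can. A call with a gripper value outside its range is refused whole. The fingers move at their own pace and stop on an object; FORCE is the grip in N (left out, the last holds). Time passes only in rows, so rows that repeat a pose let the fingers close. It gives the time, the measured TCP pose, the force and the opening at its end, in the units of the state.
- arm.get_state(): the state, without advancing time (a new reading comes with each control period).
- arm.read_camera(name): name is "scene" or "top" or "wrist"; returns (picture, depth): 384x512x3 uint8, blue, green, red; 384x512 float32, m along the optical axis (not along the pixel's ray), 0 where there is no reading.
- arm.calibration(name): a dict with "intrinsics" (3x3 intrinsics, pixels), "xyz" and "rotation" of the camera in the world. Camera axes: x right, y down, z forward; pixel columns grow to the right and rows downward; lengths in m; the calibration is good to about 2 mm. A picture is of the moment at which its call begins: read the wrist's pose just before it. calibration takes no time and is no camera call; for the wrist camera it gives the pose at the moment of the call.
- arm.sign_off(): hands the job in, once; it reports no verdict.
The state is a dict: "time": time; "joint_pos": joint angles; "qvel": joint speeds; "joint_efforts": joint torques, N m; "tool_pos": TCP position; "ee_rot": TCP orientation; "ft_force": force on the tool from outside, world axes, zero at the start; "ft_torque": the same for the moment, N m; "opening": finger opening in m.
Only numpy, scipy, OpenCV 4.12 (cv2) and the standard library are available. Lean on these libraries where they do the work, as an engineer would, in place of code of your own. Each camera call takes 0.05 s, during which the arm holds its last target.

TASK

With the grey pusher block, sweep the four loose white screw caps from the bench well into the metal scoop tray through its open side, without touching the caps with the gripper and leaving the tray standing where it is, then stand the pusher upright on the bench again. Take the tray by its bar handle, lift it clear of the bench and tip it until all four caps have slid together into the tall-walled corner. Finish while still holding the tray there, tilted and still, with nothing else supporting it; leave the white bottle, the glass beaker and the amber jar undisturbed.

Things in the scene. Friction and masses are not known exactly. Their poses are not given: they have to be found in the camera images.
- tray: Bare-metal scoop tray, 0.42 kg; origin: centre of its underside. 200 x 200 mm outside, floor 3 mm, walls 4 mm thick, 40 mm high on three sides; the -x side is open at full width, a thin ramp lip rising over 22 mm from the bench to the floor. x points from open side to back wall, y along that wall, z up. Open edge at x = -100 mm, inner back wall at x = 96 mm, inner sides at y = +/-96 mm.
- tray_grip (a point): Centre of the tray's bar handle, at x = 15, y = 0, z = 115 mm in the tray's frame (same axes). The bar runs across the tray along y: 14 mm thick (x), 20 mm tall, 210 mm long, carried at its ends by upright straps outside the side walls.
- tray_corner (a point): Inner floor corner of the tray at its tall-walled corner (+x, +y), where back and side wall both rise to 85 mm for 75 mm of their length. At x = 96, y = 96, z = 3 mm in the tray's frame, same axes.
- pusher: Loose grey plastic pusher, 0.25 kg, 95 mm tall; origin: centre of its underside. Base 30 (x) by 140 (y) by 40 mm tall. x points forward, the sweeping side: flat face 15 mm ahead of the origin, with two thin wings, 132 mm apart inside, reaching to 40 mm. Its underside must be over 4 mm above the bench to enter the tray; at 5 to 8 mm it still pushes the caps. Stands by itself.
- pusher_grip (a point): Centre of the pusher's grip, 75 mm above its underside. The grip stands on the base's middle: 22 mm thick (x), 80 mm long (y), from 40 to 95 mm height. Same axes as the pusher.
- cap0_c (a point): Centre of one of four identical loose white plastic screw caps: solid discs 28 mm in diameter, 18 mm tall, edges bevelled 2 to 4 mm, 12 g, standing flat on the bench in front of the tray's open side. z is the disc's axis. They are smooth and begin to slide on the tray at a slope of about 9 to 14 degrees.
- cap1_c (a point): Centre of another such cap.
- cap2_c (a point): Centre of another such cap.
- cap3_c (a point): Centre of another such cap.
- bottle: Bystander: white plastic bottle, 66 mm in diameter, 150 mm tall; origin at the centre of its underside.
- beaker: Bystander: clear glass beaker, 72 mm in diameter, 90 mm tall; origin at the centre of its underside.
- jar: Bystander: amber glass jar with a black cap, 60 mm in diameter, 80 mm tall; origin at the centre of its underside.
Mind the look-alikes: they are no part of the job. What is shaped like the part that bears cap0_c but green is not meant.

How it is judged:
By the outcome, as a careful person would: the job done as asked, in the order asked, and still so for the second after the job is handed in, while the arm keeps its last pose, push and grip.
It also fails if it takes over 67 s, if anything falls off the work surface, if the arm or the gripper's body presses on something with over 40 N, if the wrist force passes 120 N, or if a joint passes its speed limit or range.

## Working session

There is one attempt and no reset: what is moved stays moved. The work goes in short steps, Python scripts to look and compute and a shell command to move; the robot and the scene stay as the last step left them, time stands still between calls to the robot, and variables do not carry over. Pictures are saved under pics/ and viewed, and the job is handed in when it is done.

```bash
ls; mkdir -p pics
python3 - <<'E'
from bench import arm
import cv2
s=arm.get_state(); print(s, arm.tip_extent)
for n in ("scene","top"):
    im,d=arm.read_camera(n); cv2.imwrite(f"pics/{n}0.png",im); 
    import numpy as np; np.save(f"pics/{n}0.npy",d)
    print(n,arm.calibration(n))
E
```

```text
pics
{'time': 0.0, 'joint_pos': array([ 9.67031796e-01,  3.42694728e-01,  1.52503053e+00,  4.87273705e-07,
        1.27535327e+00, -1.46023155e-01]), 'qvel': array([-0.00075735, -0.00201642, -0.00087786,  0.0003302 , -0.00133852,
        0.0001619 ]), 'joint_efforts': array([ 5.81865224e-04, -4.31242454e+01, -2.44225878e+01,  7.20171444e-02,
        5.59405424e-02, -1.61922967e-04]), 'tool_pos': array([0.23175944, 0.47060788, 0.21225477]), 'ee_rot': array([-3.14012266e+00, -2.16663007e-04,  2.68385098e+00]), 'ft_force': array([-0.0812558 ,  1.03300099,  0.12768832]), 'ft_torque': array([-0.01607371, -0.02490962,  0.00148449]), 'opening': 0.09192863432181539} 0.019
scene {'intrinsics': array([[454.66595503,   0.        , 255.95165515],
       [  0.        , 454.66595503, 194.04094024],
       [  0.        ,   0.        ,   1.        ]]), 'xyz': array([1.15665611, 0.38665921, 0.87905208]), 'rotation': array([-2.37911803e+00,  2.32221759e-03,  2.16805590e+00])}
top {'intrinsics': array([[415.93235409,   0.        , 250.34161373],
       [  0.        , 415.93235409, 195.74309353],
       [  0.        ,   0.        ,   1.        ]]), 'xyz': array([ 0.32097357, -0.02337083,  1.323585  ]), 'rotation': array([-2.93881464e+00,  2.68678427e-04, -1.56385620e+00])}
```

View pics/scene0.png

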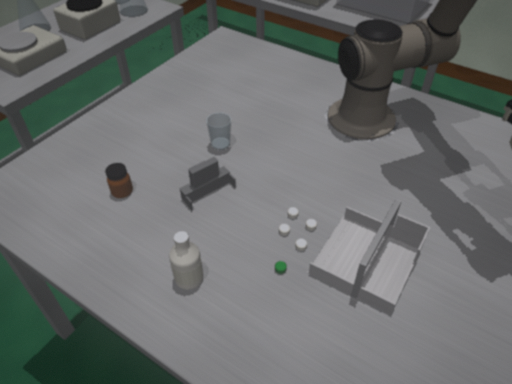

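View pics/top0.png

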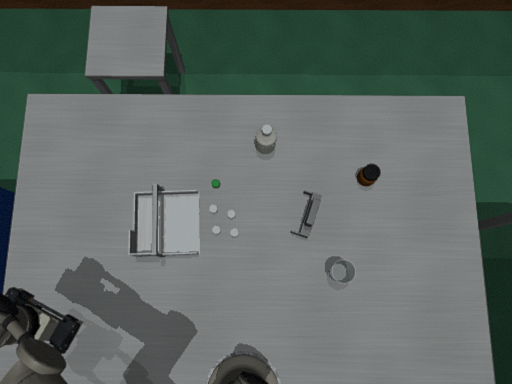

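The four white caps are at top (213,209), (231,214), (216,230), (234,233). The green look-alike is at (216,184) and isn't part of the job. The tray is on the left and opens toward image right, and the pusher is at (307,215). Next I'll measure these and check an enlarged crop.

```bash
cat > h.py <<'E'
import numpy as np, cv2
from scipy.spatial.transform import Rotation as R
def cam(c):
    return c["intrinsics"],np.array(c["xyz"]),R.from_euler("xyz",c["rotation"]).as_matrix()
def ray(c,uv,z):
    K,p,Q=cam(c); uv=np.atleast_2d(np.array(uv,float))
    d=np.c_[(uv[:,0]-K[0,2])/K[0,0],(uv[:,1]-K[1,2])/K[1,1],np.ones(len(uv))]@Q.T
    return p+d*((z-p[2])/d[:,2])[:,None]
def cloud(c,d):
    K,p,Q=cam(c); v,u=np.indices(d.shape)
    P=np.stack([(u-K[0,2])/K[0,0]*d,(v-K[1,2])/K[1,1]*d,d],-1)@Q.T+p
    P[d==0]=np.nan
    return P
def proj(c,P):
    K,p,Q=cam(c); q=(np.atleast_2d(P)-p)@Q@K.T; return q[:,:2]/q[:,2:]
E
python3 - <<'E'
from h import *; from bench import arm
for n in("scene","top"):
    im=cv2.imread(f"pics/{n}0.png"); d=np.load(f"pics/{n}0.npy"); c=arm.calibration(n)
    P=cloud(c,d); print(n,np.nanmedian(P[...,2]))
    g=cv2.cvtColor(im,cv2.COLOR_BGR2GRAY); hsv=cv2.cvtColor(im,cv2.COLOR_BGR2HSV)
    roi=np.zeros_like(g); 
    if n=="top": roi[200:245,203:245]=1
    else: roi[203:255,270:322]=1
    m=((g>190)&(roi>0)).astype(np.uint8)
    k,l,st,ce=cv2.connectedComponentsWithStats(m)
    for i in range(1,k):
        if st[i,4]>10: print(st[i],ce[i].round(1), ray(c,ce[i],.016).round(4), P[l==i].mean(0).round(4))
    gm=cv2.inRange(hsv,(45,120,40),(75,255,255))*(1); 
    # pusher: depth points with z 0.02..0.1 in ROI
    Z=P[...,2]
    print("z stats")
    box=(slice(185,245),slice(285,325)) if n=="top" else (slice(155,210),slice(175,240))
    Q=P[box].reshape(-1,3); Q=Q[np.isfinite(Q[:,2])]
    for lo,hi in((.085,.105),(.03,.045)):
        q=Q[(Q[:,2]>lo)&(Q[:,2]<hi)]
        if len(q)>5:
            r=cv2.minAreaRect((q[:,:2]*1000).astype(np.float32)); print(n,"pusher",lo,len(q),r, q.mean(0))
    box=(slice(180,262),slice(122,208)) if n=="top" else (slice(200,310),slice(305,435))
    Q=P[box].reshape(-1,3); Q=Q[np.isfinite(Q[:,2])]
    for lo,hi in((.115,.135),(.07,.09),(.033,.045)):
        q=Q[(Q[:,2]>lo)&(Q[:,2]<hi)]
        if len(q)>5:
            r=cv2.minAreaRect((q[:,:2]*1000).astype(np.float32)); print(n,"tray",lo,len(q),r,q.mean(0),q.min(0),q.max(0))
t=cv2.imread("pics/top0.png")[175:265,120:330]; cv2.imwrite("pics/cropt.png",cv2.resize(t,None,fx=3.8,fy=3.8,interpolation=2))
t=cv2.imread("pics/scene0.png")[145:310,170:435]; cv2.imwrite("pics/crops.png",cv2.resize(t,None,fx=3,fy=3,interpolation=2))
E
```

```text
scene -0.000969881439922271
z stats
scene pusher 0.085 247 ((530.343505859375, -206.63275146484375), (25.180557250976562, 80.5247802734375), 72.61136627197266) [ 0.53164571 -0.20514112  0.09243789]
scene pusher 0.03 380 ((533.19384765625, -194.72930908203125), (57.46846008300781, 139.92491149902344), 71.64894104003906) [ 0.53905801 -0.20193996  0.03761857]
scene tray 0.115 551 ((501.4628601074219, 260.4818420410156), (211.08273315429688, 14.364042282104492), 2.3839499950408936) [0.50993196 0.26145665 0.12366948] [0.39590487 0.25014185 0.11501231] [0.60695489 0.27195091 0.12823258]
scene tray 0.07 295 ((500.537109375, 301.4973449707031), (84.67595672607422, 211.86631774902344), 89.64308166503906) [0.43794772 0.30318123 0.07994057] [0.39435977 0.2585028  0.07000098] [0.60621195 0.34402039 0.08992294]
scene tray 0.033 639 ((501.81097412109375, 246.496826171875), (209.75387573242188, 197.92933654785156), 2.4098122119903564) [0.51213803 0.26338899 0.03824224] [0.39746584 0.1434922  0.03300212] [0.60605595 0.34908694 0.04495776]
top -0.0018697321263931865
z stats
top pusher 0.085 198 ((528
[... 273 characters left out ...]
20133333  0.0385284 ]
top tray 0.115 389 ((500.69171142578125, 257.8121643066406), (211.48785400390625, 15.951776504516602), 3.2664568424224854) [0.50070497 0.25796342 0.12358717] [0.39520289 0.24702652 0.11507582] [0.6061192  0.27090576 0.13018655]
top tray 0.07 116 ((496.52703857421875, 297.8573303222656), (206.6540069580078, 93.72115325927734), 2.5353362560272217) [0.4282749  0.31775579 0.08119225] [0.39484598 0.2466165  0.07028719] [0.60182577 0.34219951 0.08968893]
top tray 0.033 258 ((499.12493896484375, 245.27999877929688), (207.45773315429688, 198.52005004882812), 2.5965735912323) [0.51156168 0.26945675 0.03812194] [0.39475573 0.14173876 0.03301404] [0.60320847 0.34628854 0.04442158]
```

View pics/cropt.png

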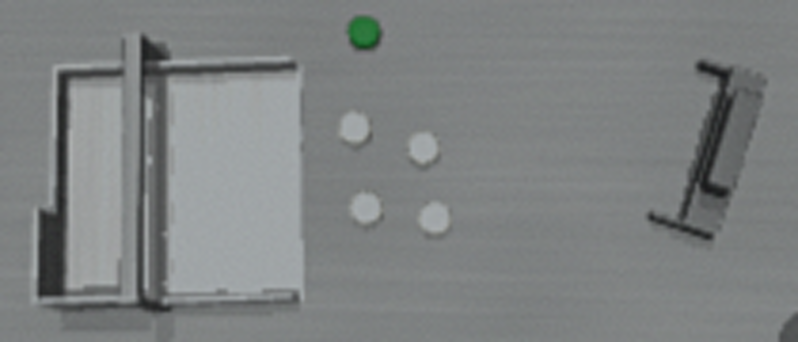

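View pics/crops.png

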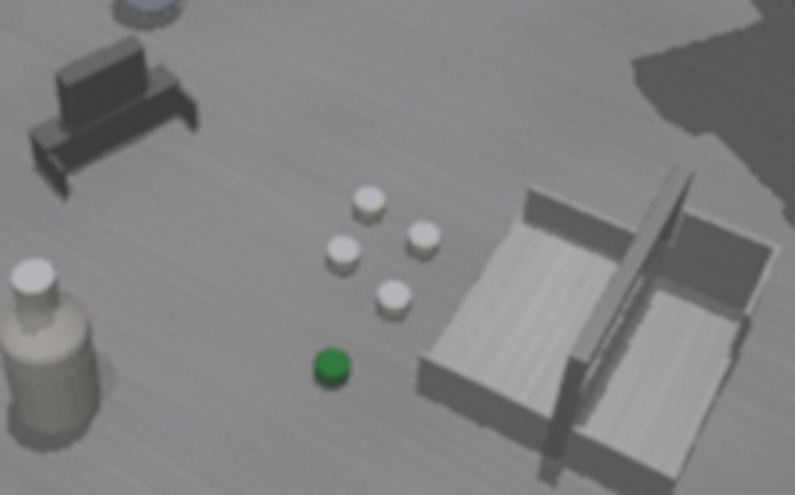

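Run:
```python
from h import *; from bench import arm
for n in("scene","top"):
    im=cv2.imread(f"pics/{n}0.png"); d=np.load(f"pics/{n}0.npy"); c=arm.calibration(n)
    P=cloud(c,d); Z=P[...,2]
    sl=(slice(172,242),slice(203,245)) if n=="top" else (slice(203,278),slice(268,322))
    m=np.zeros(Z.shape,np.uint8); m[sl]=(Z[sl]>.012)&(Z[sl]<.025)&(P[sl][...,1]<.15)
    k,l,st,ce=cv2.connectedComponentsWithStats(m)
    for i in range(1,k):
        if st[i,4]>5: print(n,st[i,4],ce[i].round(1),"ray",ray(c,ce[i],.017).round(4)[0],"dep",P[l==i].mean(0).round(4),im[l==i].mean(0).round())
    # bystanders
    for nm,b in (dict(bottle=(120,160,248,282),jar=(160,190,350,385),beaker=(250,290,318,362)) if n=="top" else dict(bottle=(230,292,165,206),jar=(160,200,100,135),beaker=(110,153,203,235))).items():
        q=P[b[0]:b[1],b[2]:b[3]].reshape(-1,3); q=q[q[:,2]>.03]
        print(n,nm,len(q),q.mean(0).round(3),q.min(0).round(3),q.max(0).round(3)) if len(q) else 0
```

```text
scene 80 [292.1 211.7] ray [0.4769 0.0323 0.017 ] dep [0.4768 0.0323 0.0169] [164. 162. 162.]
scene 83 [310.4 223.5] ray [0.4846 0.0898 0.017 ] dep [0.4841 0.0896 0.0164] [166. 165. 165.]
scene 88 [283.3 228.3] ray [0.5352 0.0426 0.017 ] dep [0.5348 0.0423 0.0164] [167. 165. 165.]
scene 95 [300.4 243.5] ray [0.5522 0.1008 0.017 ] dep [0.5517 0.1006 0.0164] [166. 164. 164.]
scene 101 [279.7 266.3] ray [0.6346 0.0946 0.017 ] dep [0.6343 0.0944 0.0165] [ 66. 112.  55.]
scene bottle 1250 [ 0.779 -0.054  0.094] [ 0.737 -0.095  0.03 ] [ 0.801 -0.032  0.152]
scene jar 563 [ 0.664 -0.384  0.063] [ 0.63  -0.422  0.03 ] [ 0.688 -0.362  0.083]
scene beaker 635 [ 0.356 -0.291  0.066] [ 0.316 -0.329  0.03 ] [ 0.391 -0.256  0.094]
top 53 [215.3 182.6] ray [0.6322 0.0921 0.017 ] dep [0.6321 0.0921 0.0173] [ 59. 110.  45.]
top 58 [212.9 207.7] ray [0.5498 0.0978 0.017 ] dep [0.5498 0.0978 0.017 ] [157. 156. 152.]
top 58 [230.8 213.1] ray [0.5328 0.0404 0.017 ] dep [0.5328 0.0405 0.0169] [157. 157. 152.]
top 60 [215.9 228.9] ray [0.482  0.0868 0.017 ] dep [0.482  0.0868 0.0172] [157. 156. 152.]
top 62 [234.  231.6] ray [0.4738 0.0295 0.017 ] dep [0.4737 0.0295 0.0175] [158. 157. 153.]
top bottle 457 [ 0.754 -0.068  0.102] [ 0.733 -0.101  0.03 ] [ 0.792 -0.038  0.157]
top jar 347 [ 0.652 -0.391  0.07 ] [ 0.627 -0.422  0.03 ] [ 0.682 -0.366  0.086]
top beaker 277 [ 0.354 -0.303  0.069] [ 0.318 -0.33   0.03 ] [ 0.387 -0.259  0.096]
```

The two views agree to about 3 mm, and heights and sizes match the description.

| Thing | Position (m) | Notes |
|---|---|---|
| Pusher | (0.529, -0.208) | yaw about 72° |
| Tray bar | (0.501, 0.259) | tray yaw about 92.5° |
| White caps | (0.551, 0.099), (0.534, 0.0415), (0.483, 0.088), (0.475, 0.031) | white, in front of the open side |
| Green cap | (0.633, 0.093) | excluded by its colour |

Moving above the pusher now.

```bash
python3 -m inch '{"translation":[[1,-2.3,0],[3,-7,0],[5,-12,0],[7.5,-17,0],[9.5,-22,0],[12,-27,0],[14,-32,0],[16,-37,0],[18.5,-42,0],[20.5,-47,0],[23,-52,0],[25,-57,0],[27,-61,0],[28.5,-65,0],[29.3,-67,0],[29.8,-67.8,0],[29.8,-67.8,0]],"rot":[[0,0,0],[0,0,1],[0,0,1],[0,0,2],[0,0,2],[0,0,3],[0,0,3],[0,0,4],[0,0,5],[0,0,5],[0,0,6],[0,0,6],[0,0,7],[0,0,7],[0,0,8],[0,0,8],[0,0,8]],"fingers":[-1,-1,-1,-1,-1,-1,-1,-1,-1,-1,-1,-1,-1,-1,-1,-1,-1]}' 20
python3 - <<'E'
from bench import arm; from h import *
print(arm.get_state()["joint_pos"]); im,d=arm.read_camera("wrist"); c=arm.calibration("wrist"); cv2.imwrite("pics/w1.png",im)
P=cloud(c,d).reshape(-1,3); 
q=P[(P[:,2]>.085)&(P[:,2]<.105)&(abs(P[:,0]-.53)<.07)&(abs(P[:,1]+.21)<.07)]; print(len(q)); 
if len(q): print(cv2.minAreaRect((q[:,:2]*1000).astype(np.float32)),q.mean(0))
E
```

```text
time: 2.22
tool_pos: [0.5297, -0.2071, 0.2119]
ee_rot: [-3.141, -0.001, 2.823]
ft_force: [0.6, -1.0, 0.5]
opening: 0.0917
[-5.06794342e-01  4.24016498e-01  1.40107488e+00 -1.19510896e-03
  1.31738275e+00 -1.75858464e+00]
1608
((528.337890625, -206.70068359375), (21.231212615966797, 80.04552459716797), 71.24285125732422) [ 0.52592389 -0.20610234  0.09296274]
```

View pics/w1.png

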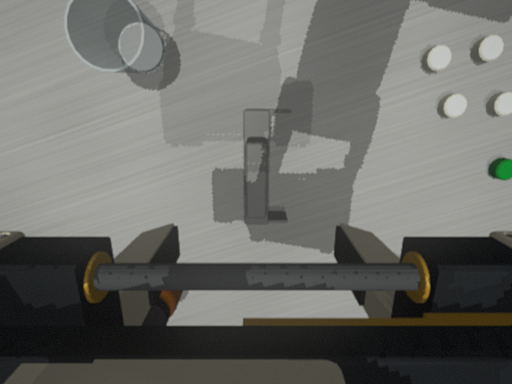

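The wrist view shows the pusher grip at (257,165), centred between the jaws, and measures it at (0.528, -0.207). I'll lower the gripper and take hold.

```bash
python3 -m inch '{"translation":[[-0.1,0,-2],[-0.1,0,-5],[-0.1,0,-8],[-0.1,0,-11],[-0.1,0,-13.2],[-0.1,0,-13.2],[-0.1,0,-13.2],[-0.1,0,-13.2],[-0.1,0,-13.2],[-0.1,0,-13.2],[-0.1,0,-13.2],[-0.1,0,-13.2]],"rot":[[0,0,0],[0,0,0],[0,0,0],[0,0,0],[0,0,0],[0,0,0],[0,0,0],[0,0,0],[0,0,0],[0,0,0],[0,0,0],[0,0,0]],"fingers":[-1,-1,-1,-1,-1,-1,0.6,0.8,1,1,1,1]}' 40
```

```text
time: 3.78
tool_pos: [0.5285, -0.2066, 0.0801]
ee_rot: [-3.141, -0.001, 2.823]
ft_force: [0.1, -0.2, 0.1]
opening: 0.0365
```

```bash
python3 -m inch '{"translation":[[0,0,0],[0,0,0],[0,0,0],[0,0,0]],"rot":[[0,0,0],[0,0,0],[0,0,0],[0,0,0]],"fingers":[1,1,1,1]}' 40 && python3 -m inch '{"translation":[[0,0,1],[0,0,2],[-0.1,2,2],[-0.3,5,2],[-0.6,8,2],[-0.9,11,2],[-1,13.5,2],[-1,14.7,2],[-1,14.7,2],[-1,14.7,2]],"rot":[[0,0,0],[0,0,0],[0,0,3],[0,0,6],[0,0,10],[0,0,14],[0,0,18],[0,0,21],[0,0,21],[0,0,21]],"fingers":[1,1,1,1,1,1,1,1,1,1]}'
python3 - <<'E'
from bench import arm; from h import *
for n in("top","scene"):
    im,d=arm.read_camera(n); cv2.imwrite(f"pics/{n}2.png",im); np.save(f"pics/{n}2.npy",d)
t=cv2.imread("pics/scene2.png")[145:310,170:435]; cv2.imwrite("pics/crops2.png",cv2.resize(t,None,fx=3,fy=3,interpolation=2))
E
```

```text
time: 4.28
tool_pos: [0.5285, -0.2068, 0.0801]
ee_rot: [-3.141, -0.001, 2.823]
ft_force: [-1.0, -1.2, -0.3]
opening: 0.0192
time: 5.52
tool_pos: [0.5186, -0.0603, 0.1001]
ee_rot: [-3.14, -0.001, -3.094]
ft_force: [-0.1, 0.1, -3.8]
opening: 0.0195
```

View pics/crops2.png

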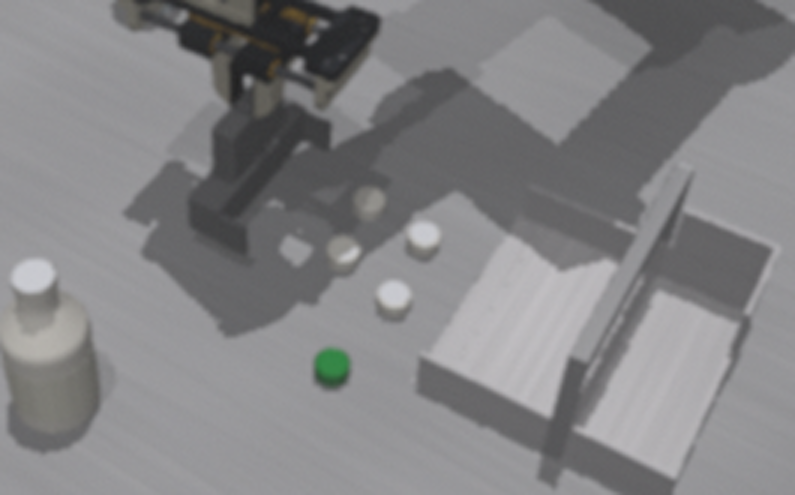

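Run:
```python
from h import *; from bench import arm
for n in("scene","top"):
    d=np.load(f"pics/{n}2.npy"); c=arm.calibration(n); P=cloud(c,d).reshape(-1,3)
    q=P[(abs(P[:,0]-.518)<.1)&(abs(P[:,1]+.06)<.075)&(P[:,2]>.05)&(P[:,2]<.068)]
    if len(q)>10: print(n,len(q),cv2.minAreaRect((q[:,:2]*1000).astype(np.float32)),q.mean(0),np.histogram(q[:,2],6))
```

```text
scene 392 ((518.850341796875, -47.52815246582031), (142.65533447265625, 55.729610443115234), 2.000178337097168) [ 0.53422009 -0.05179888  0.05807357] (array([ 55,  54, 126, 108,  25,  24]), array([0.05000974, 0.05300094, 0.05599214, 0.05898334, 0.06197454,
       0.06496574, 0.06795694]))
```

The pusher is held square and wings forward, and the measured pose agrees. I'll lower to 7 mm clearance and sweep, stopping at the tray mouth to check.

```bash
python3 -m inch '{"translation":[[0,0,-0.7],[0,0,-1.3],[0,1,-1.3],[-0.1,2.2,-1.3],[-0.15,3.4,-1.3],[-0.2,4.6,-1.3],[-0.25,5.8,-1.3],[-0.3,7,-1.3],[-0.35,8.2,-1.3],[-0.4,9.4,-1.3],[-0.45,10.6,-1.3],[-0.5,11.8,-1.3],[-0.55,13,-1.3],[-0.6,14.2,-1.3],[-0.65,15.4,-1.3],[-0.7,16.6,-1.3],[-0.75,17.8,-1.3],[-0.8,18.8,-1.3],[-0.9,19.5,-1.3],[-0.9,19.7,-1.3]],"rot":[[0,0,0],[0,0,0],[0,0,0],[0,0,0],[0,0,0],[0,0,0],[0,0,0],[0,0,0],[0,0,0],[0,0,0],[0,0,0],[0,0,0],[0,0,0],[0,0,0],[0,0,0],[0,0,0],[0,0,0],[0,0,0],[0,0,0],[0,0,0]],"fingers":[1,1,1,1,1,1,1,1,1,1,1,1,1,1,1,1,1,1,1,1]}'
python3 - <<'E'
from bench import arm; from h import *
for n in("top","scene"):
    im,d=arm.read_camera(n); cv2.imwrite(f"pics/{n}3.png",im); np.save(f"pics/{n}3.npy",d)
t=cv2.imread("pics/scene3.png")[120:310,230:450]; cv2.imwrite("pics/crops3.png",cv2.resize(t,None,fx=3,fy=3,interpolation=2))
t=cv2.imread("pics/top3.png")[160:280,110:290]; cv2.imwrite("pics/cropt3.png",cv2.resize(t,None,fx=4,fy=4,interpolation=2))
E
```

```text
time: 8.12
tool_pos: [0.5095, 0.1369, 0.087]
ee_rot: [-3.14, -0.001, -3.094]
ft_force: [0.2, -0.4, -3.0]
opening: 0.0192
```

View pics/crops3.png

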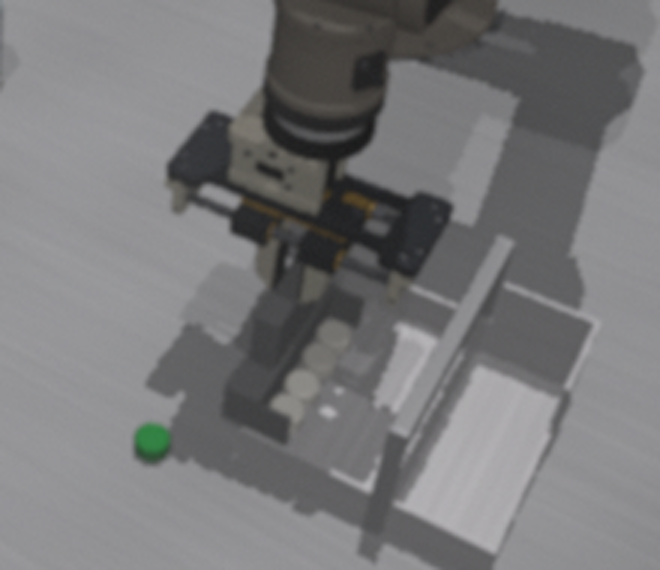

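View pics/cropt3.png

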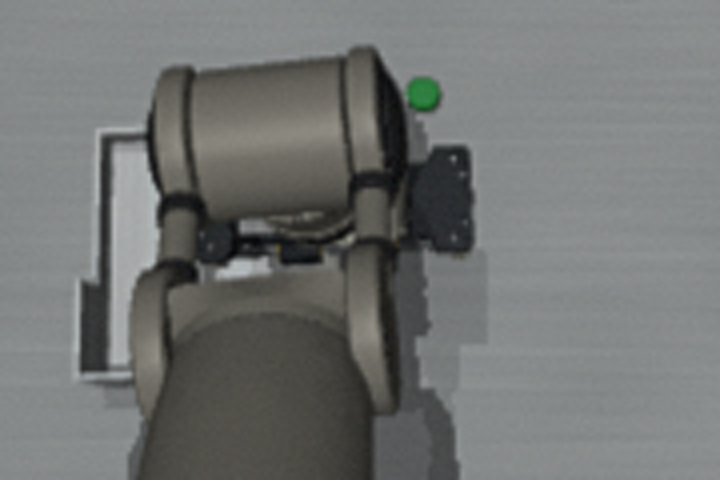

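All four caps lie in one row between the wings, at the tray's lip. Before the gripper body passes over the bar, I'll check how low its front end hangs.

Run:
```python
from h import *; from bench import arm
c=arm.calibration("scene"); d=np.load("pics/scene3.npy"); P=cloud(c,d)
Q=P[120:310,230:450].reshape(-1,3); Q=Q[np.isfinite(Q[:,2])]
for a,b in((.17,.19),(.19,.21),(.21,.225),(.225,.235),(.235,.245)):
    q=Q[(Q[:,1]>a)&(Q[:,1]<b)&(Q[:,2]>.06)&(Q[:,0]>.45)&(Q[:,0]<.57)]; print(a,len(q),q[:,2].min().round(4) if len(q) else 0,np.sort(q[:,2])[:12].round(3))
for v in range(210,222): print(v,[tuple(P[v,u].round(3)) for u in (358,361,364)])
```

```text
0.17 643 0.1605 [0.16  0.162 0.162 0.166 0.17  0.17  0.172 0.173 0.173 0.173 0.173 0.174]
0.19 354 0.177 [0.177 0.178 0.178 0.179 0.179 0.179 0.18  0.18  0.18  0.181 0.181 0.181]
0.21 279 0.1657 [0.166 0.168 0.169 0.169 0.169 0.17  0.171 0.171 0.172 0.173 0.173 0.174]
0.225 124 0.1728 [0.173 0.191 0.191 0.191 0.192 0.192 0.192 0.194 0.195 0.195 0.196 0.198]
0.235 0 0 []
210 [(np.float64(0.541), np.float64(0.213), np.float64(0.197)), (np.float64(nan), np.float64(nan), np.float64(nan)), (np.float64(0.541), np.float64(0.225), np.float64(0.205))]
211 [(np.float64(0.53), np.float64(0.211), np.float64(0.183)), (np.float64(0.541), np.float64(0.22), np.float64(0.199)), (np.float64(0.542), np.float64(0.226), np.float64(0.203))]
212 [(np.float64(0.533), np.float64(0.212), np.float64(0.183)), (np.float64(0.542), np.float64(0.221), np.float64(0.197)), (np.float64(0.541), np.float64(0.226), np.float64(0.2))]
213 [(np.float64(0.536), np.float64(0.213), np.float64(0.183)), (np.float64(0.542), np.float64(0.221), np.float64(0.194)), (np.float64(0.542), np.float64(0.227), np.float64(0.198))]
214 [(np.
[... 738 characters left out ...]
p.float64(0.217), np.float64(0.174)), (np.float64(0.544), np.float64(0.224), np.float64(0.183)), (np.float64(0.406), np.float64(0.195), np.float64(0.031))]
219 [(np.float64(0.54), np.float64(0.218), np.float64(0.172)), (np.float64(0.541), np.float64(0.224), np.float64(0.177)), (np.float64(0.406), np.float64(0.195), np.float64(0.027))]
220 [(np.float64(0.542), np.float64(0.219), np.float64(0.171)), (np.float64(0.541), np.float64(0.224), np.float64(0.174)), (np.float64(0.407), np.float64(0.196), np.float64(0.025))]
221 [(np.float64(0.543), np.float64(0.219), np.float64(0.169)), (np.float64(0.543), np.float64(0.225), np.float64(0.173)), (np.float64(0.407), np.float64(0.197), np.float64(0.021))]
```

Visible clearance is about 40 mm over the bar. Pushing on into the tray.

```bash
python3 -m inch '{"translation":[[0,0.6,0],[-0.05,1.6,0],[-0.1,2.6,0],[-0.15,3.6,0],[-0.2,4.6,0],[-0.25,5.6,0],[-0.3,6.4,0],[-0.3,7,0],[-0.3,7.2,0],[-0.3,7.2,0]],"rot":[[0,0,0],[0,0,0],[0,0,0],[0,0,0],[0,0,0],[0,0,0],[0,0,0],[0,0,0],[0,0,0],[0,0,0]],"fingers":[1,1,1,1,1,1,1,1,1,1]}'
python3 - <<'E'
from bench import arm; from h import *
for n in("top","scene"):
    im,d=arm.read_camera(n); cv2.imwrite(f"pics/{n}4.png",im); np.save(f"pics/{n}4.npy",d)
t=cv2.imread("pics/scene4.png")[120:310,230:450]; cv2.imwrite("pics/crops4.png",cv2.resize(t,None,fx=3,fy=3,interpolation=2))
E
```

```text
time: 9.48
tool_pos: [0.5066, 0.2086, 0.087]
ee_rot: [-3.14, -0.001, -3.094]
ft_force: [-0.8, 0.7, -3.7]
opening: 0.0192
```

View pics/crops4.png

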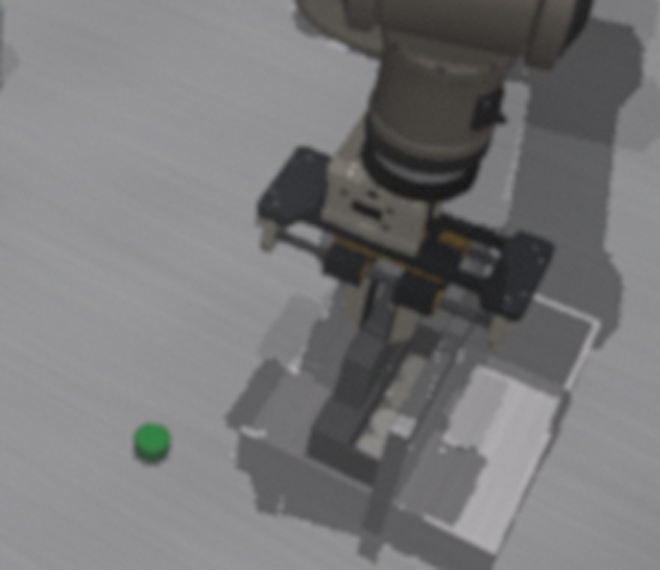

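The caps are on the tray floor at the bar and the tray hasn't moved. I'll back out along the same line and stand the pusher well away from the tray.

```bash
python3 -m inch '{"translation":[[0,-0.6,0],[0.1,-1.8,0],[0.15,-3.4,0],[0.2,-5.2,0],[0.3,-7.2,0],[0.4,-9.4,0],[0.5,-11.6,0],[0.6,-13.8,0],[0.7,-16,0],[0.8,-18.5,0],[0.9,-21,0],[1.0,-23.5,0],[1.1,-26,0],[1.2,-27.8,0],[1.2,-28.8,0],[1.2,-29,0],[1.2,-29,-0.3],[1.2,-29,-0.6],[1.2,-29,-0.68],[1.2,-29,-0.68]],"rot":[[0,0,0],[0,0,0],[0,0,0],[0,0,0],[0,0,0],[0,0,0],[0,0,0],[0,0,0],[0,0,0],[0,0,0],[0,0,0],[0,0,0],[0,0,0],[0,0,0],[0,0,0],[0,0,0],[0,0,0],[0,0,0],[0,0,0],[0,0,0]],"fingers":[1,1,1,1,1,1,1,1,1,1,1,1,1,1,1,1,1,1,1,1]}'
python3 - <<'E'
from bench import arm; from h import *
for n in("top","scene"):
    im,d=arm.read_camera(n); cv2.imwrite(f"pics/{n}5.png",im); np.save(f"pics/{n}5.npy",d)
t=cv2.imread("pics/scene5.png")[120:310,170:450]; cv2.imwrite("pics/crops5.png",cv2.resize(t,None,fx=2.8,fy=2.8,interpolation=2))
E
```

```text
time: 12.08
tool_pos: [0.5186, -0.0813, 0.0801]
ee_rot: [-3.14, -0.001, -3.094]
ft_force: [-0.4, 0.3, -3.6]
opening: 0.0194
```

View pics/crops5.png

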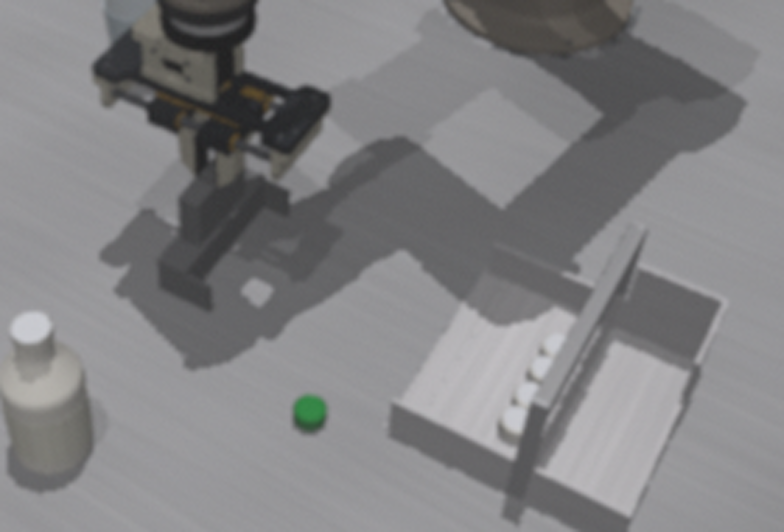

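All four caps are in a row on the tray floor beside the bar. The force still shows the pusher hanging, so I'll ease it down before opening.

```bash
python3 -m inch '{"translation":[[0,0,-0.05],[0,0,-0.1],[0,0,-0.1]],"rot":[[0,0,0],[0,0,0],[0,0,0]],"fingers":[1,1,1]}'
```

```text
time: 12.55
tool_pos: [0.5188, -0.0819, 0.0798]
ee_rot: [-3.14, -0.0, -3.094]
ft_force: [-2.4, -2.2, 5.4]
opening: 0.0195
```

```bash
python3 -m inch '{"translation":[[0,0,0],[0,0,0],[0,0,0],[0,0,0],[0,0,0],[0,0,0],[0,0,1],[0,0,3],[0,0,6],[0,0,9],[0,0,12],[0,0,12],[0,0,12]],"rot":[[0,0,0],[0,0,0],[0,0,0],[0,0,0],[0,0,0],[0,0,0],[0,0,0],[0,0,0],[0,0,0],[0,0,0],[0,0,0],[0,0,0],[0,0,0]],"fingers":[0.5,0.2,0,-0.3,-0.6,-1,-1,-1,-1,-1,-1,-1,-1]}'
```

```text
time: 14.18
tool_pos: [0.5184, -0.0818, 0.1995]
ee_rot: [-3.14, -0.001, -3.095]
ft_force: [-0.3, 0.8, -1.1]
opening: 0.0919
```

Run:
```python
from bench import arm; from h import *
for n in("scene",):
    im,d=arm.read_camera(n); cv2.imwrite(f"pics/{n}6.png",im); np.save(f"pics/{n}6.npy",d)
    P=cloud(arm.calibration(n),d)
    Q=P[200:310,305:435].reshape(-1,3); Q=Q[np.isfinite(Q[:,2])]
    for lo,hi in((.115,.135),(.033,.045)):
        q=Q[(Q[:,2]>lo)&(Q[:,2]<hi)]; print("tray",lo,len(q),cv2.minAreaRect((q[:,:2]*1000).astype(np.float32)))
    Q=P.reshape(-1,3); q=Q[(abs(Q[:,0]-.519)<.09)&(abs(Q[:,1]+.08)<.06)&(Q[:,2]>.02)&(Q[:,2]<.1)]
    for lo,hi in((.085,.1),(.033,.045)):
        r=q[(q[:,2]>lo)&(q[:,2]<hi)]; print("pusher",lo,len(r),cv2.minAreaRect((r[:,:2]*1000).astype(np.float32)),r[:,2].max())
t=cv2.imread("pics/scene6.png")[120:310,170:450]; cv2.imwrite("pics/crops6.png",cv2.resize(t,None,fx=2.8,fy=2.8,interpolation=2))
```

```text
tray 0.115 558 ((501.50018310546875, 260.5902404785156), (211.02127075195312, 14.41783618927002), 2.4474165439605713)
tray 0.033 642 ((501.7784729003906, 246.8499298095703), (209.60948181152344, 197.41358947753906), 2.4825193881988525)
pusher 0.085 252 ((519.8525390625, -81.31361389160156), (84.66341400146484, 23.2597599029541), 3.0754036903381348) 0.09791993463009407
pusher 0.033 314 ((518.6273803710938, -70.80889892578125), (143.8807373046875, 55.16217041015625), 3.0940616130828857) 0.044986109310445666
```

View pics/crops6.png

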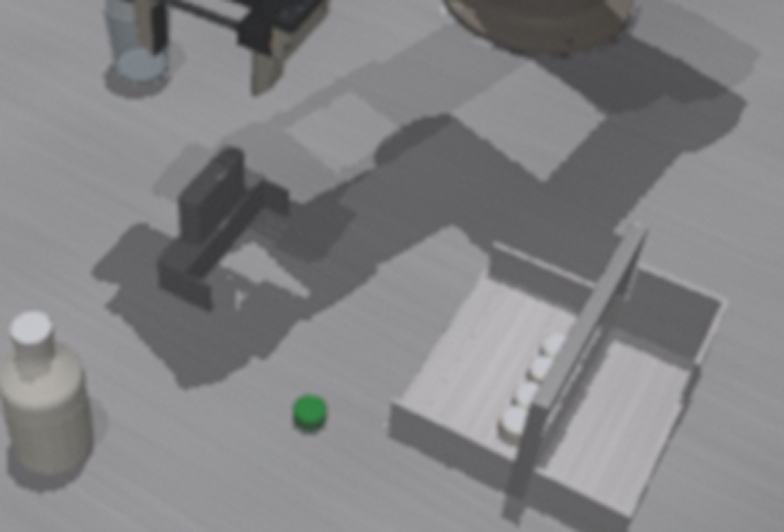

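The pusher stands upright with its top at 95 mm, and the tray hasn't moved (the bar still measures the same to 0.1 mm). Moving over the bar handle.

```bash
python3 -m inch '{"translation":[[-0.1,2,0],[-0.3,6,0],[-0.5,10,0],[-0.8,14.5,0],[-1,19,0],[-1.3,23.5,0],[-1.5,28,0],[-1.7,31.5,0],[-1.85,33.6,0],[-1.85,34.2,0],[-1.85,34.2,0]],"rot":[[0,0,0],[0,0,0],[0,0,0],[0,0,0],[0,0,0],[0,0,0],[0,0,0],[0,0,0],[0,0,0],[0,0,0],[0,0,0]],"fingers":[-1,-1,-1,-1,-1,-1,-1,-1,-1,-1,-1]}'
python3 - <<'E'
from bench import arm; from h import *
s=arm.get_state(); im,d=arm.read_camera("wrist"); c=arm.calibration("wrist"); cv2.imwrite("pics/w7.png",im)
P=cloud(c,d).reshape(-1,3); 
q=P[(P[:,2]>.115)&(P[:,2]<.135)&(abs(P[:,0]-.5)<.12)&(abs(P[:,1]-.26)<.03)]; print(len(q)); 
if len(q): print(cv2.minAreaRect((q[:,:2]*1000).astype(np.float32)),q.mean(0),q.min(0),q.max(0))
print(s["joint_pos"])
E
```

```text
time: 15.6
tool_pos: [0.4996, 0.26, 0.1987]
ee_rot: [-3.14, -0.003, -3.094]
ft_force: [-0.2, 0.3, -0.2]
opening: 0.0919
3397
((500.4774475097656, 260.5917663574219), (210.37294006347656, 13.954981803894043), 2.3019745349884033) [0.47758284 0.25945266 0.12298228] [0.39512193 0.24947215 0.1191333 ] [0.60581812 0.27152766 0.12514032]
[ 3.44378802e-01  4.24952943e-01  1.43684451e+00 -1.14050096e-03
  1.28275318e+00 -1.27321899e+00]
```

View pics/w7.png

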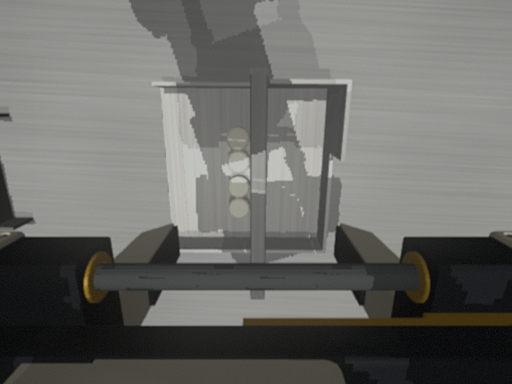

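The wrist view shows the bar at column ~258, between the jaws, and puts its centre at (0.5005, 0.2606) with its top at 0.125 m. Lowering to grip it firmly.

```bash
python3 -m inch '{"translation":[[0.1,0.05,-1],[0.1,0.05,-3],[0.1,0.05,-5.5],[0.1,0.05,-7.6],[0.1,0.05,-8.4],[0.1,0.05,-8.4],[0.1,0.05,-8.4],[0.1,0.05,-8.4],[0.1,0.05,-8.4],[0.1,0.05,-8.4],[0.1,0.05,-8.4],[0.1,0.05,-8.4],[0.1,0.05,-8.4],[0.1,0.05,-8.4],[0.1,0.05,-8.4],[0.1,0.05,-8.4]],"rot":[[0,0,0],[0,0,0],[0,0,0],[0,0,0],[0,0,0],[0,0,0],[0,0,0],[0,0,0],[0,0,0],[0,0,0],[0,0,0],[0,0,0],[0,0,0],[0,0,0],[0,0,0],[0,0,0]],"fingers":[-1,-1,-1,-1,-1,-1,0.3,0.6,0.75,0.85,0.95,1,1,1,1,1]}' 60
```

```text
time: 17.65
tool_pos: [0.5007, 0.26, 0.1148]
ee_rot: [-3.14, -0.002, -3.095]
ft_force: [0.1, -0.6, 0.2]
opening: 0.0012
```

An opening of 1.2 mm is too small for a 14 mm bar, so I need to look before moving.

Run:
```python
from bench import arm; from h import *
print(arm.get_state()["opening"])
for n in("scene","wrist"):
    im,d=arm.read_camera(n); cv2.imwrite(f"pics/{n}8.png",im); np.save(f"pics/{n}8.npy",d)
t=cv2.imread("pics/scene8.png")[120:310,230:450]; cv2.imwrite("pics/crops8.png",cv2.resize(t,None,fx=3,fy=3,interpolation=2))
print(arm.get_state()["opening"])
```

```text
0.0012161372019009321
0.0005405729398562105
```

View pics/crops8.png

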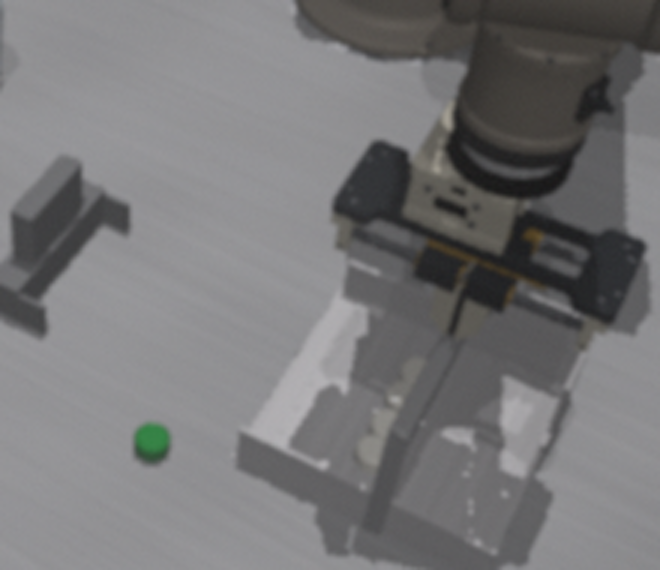

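View pics/wrist8.png

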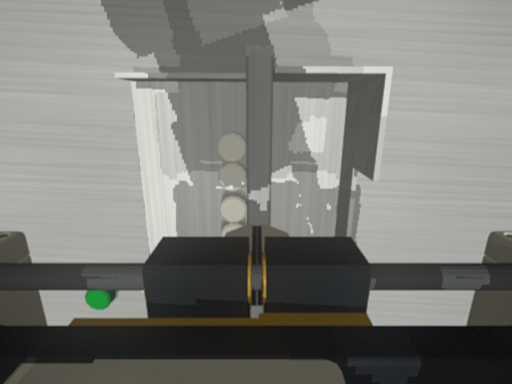

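Run:
```python
from bench import arm; from h import *
c=arm.calibration("scene"); s=arm.get_state(); t=np.array(s["tool_pos"])
pts=[t,t+[0,0,-.019],t+[0,0,.047],[.501,.26,.125],[.606,.265,.125],[.396,.255,.125]]
print(proj(c,pts).round(1)); 
im=cv2.imread("pics/scene8.png"); d=np.load("pics/scene8.npy"); P=cloud(c,d)
q=P.reshape(-1,3); q=q[(q[:,2]>.1)&(q[:,2]<.14)&(abs(q[:,1]-.26)<.05)&(q[:,0]>.48)&(q[:,0]<.62)]
for a in np.arange(.48,.62,.02):
    r=q[(q[:,0]>=a)&(q[:,0]<a+.02)]; print(a.round(2),len(r),r[:,1].min().round(3) if len(r) else 0,r[:,1].max().round(3) if len(r) else 0, r[:,2].max().round(3) if len(r) else 0)
for p in proj(c,pts): cv2.drawMarker(im,tuple(int(round(v)) for v in p),(0,0,255),cv2.MARKER_CROSS,4,1)
t=im[190:270,350:440]; cv2.imwrite("pics/crop8b.png",cv2.resize(t,None,fx=7,fy=7,interpolation=0))
```

```text
[[379.8 233. ]
 [378.1 238.5]
 [384.3 218.8]
 [380.7 230.1]
 [361.7 265.1]
 [397.5 199.3]]
0.48 2 0.258 0.267 0.123
0.5 80 0.246 0.273 0.14
0.52 56 0.254 0.269 0.127
0.54 63 0.255 0.27 0.127
0.56 60 0.257 0.271 0.128
0.58 63 0.257 0.272 0.128
0.6 68 0.258 0.272 0.126
0.62 0 0 0 0
```

View pics/crop8b.png

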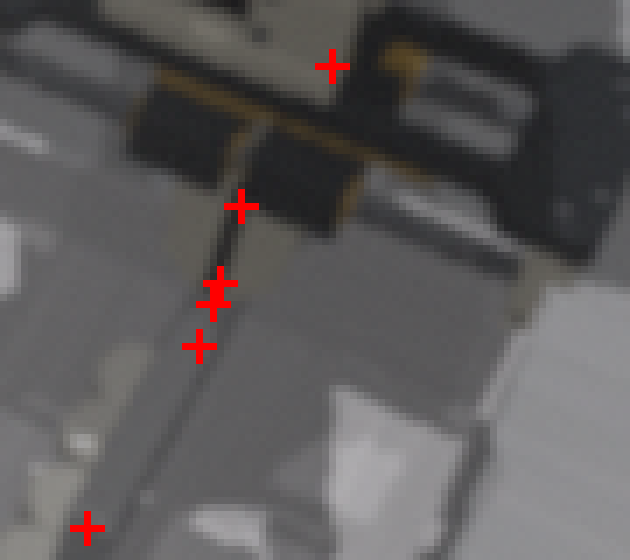

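```bash
python3 - <<'E'
from bench import arm; from h import *
c=arm.calibration("scene"); d=np.load("pics/scene8.npy"); P=cloud(c,d)
# finger region in crop 8b -> full px: u=350+x/7, v=190+y/7
for v in range(214,246,2):
    print(v,[ (u,)+tuple((P[v,u]*1000).round().tolist()) for u in (374,377,380,383,386,389,392)])
E
python3 - <<'E'
from bench import arm; from h import *
s=arm.get_state(); c=arm.calibration("wrist"); d=np.load("pics/wrist8.npy")
K,p,Q=cam(c); print("cam rel tcp",p-np.array(s["tool_pos"]))
P=cloud(c,d)
for v in (225,230,234,245,260,280,300): print(v,[(u,)+tuple((P[v,u]*1000).round().tolist()) for u in (225,240,250,257,264,275,300)])
E
```

```text
214 [(374, 539.0, 246.0, 204.0), (377, 538.0, 251.0, 206.0), (380, 535.0, 256.0, 207.0), (383, 531.0, 261.0, 206.0), (386, 537.0, 268.0, 216.0), (389, 535.0, 273.0, 218.0), (392, 532.0, 277.0, 218.0)]
216 [(374, 359.0, 206.0, 1.0), (377, 536.0, 252.0, 199.0), (380, 537.0, 258.0, 204.0), (383, 506.0, 257.0, 174.0), (386, 538.0, 269.0, 211.0), (389, 535.0, 274.0, 212.0), (392, 536.0, 279.0, 216.0)]
218 [(374, 513.0, 242.0, 165.0), (377, 512.0, 248.0, 167.0), (380, 509.0, 253.0, 168.0), (383, 537.0, 264.0, 202.0), (386, 534.0, 269.0, 203.0), (389, 536.0, 275.0, 208.0), (392, 537.0, 281.0, 213.0)]
220 [(374, 513.0, 243.0, 158.0), (377, 511.0, 249.0, 161.0), (380, 510.0, 254.0, 164.0), (383, 505.0, 259.0, 162.0), (386, 537.0, 271.0, 200.0), (389, 536.0, 276.0, 203.0), (392, 536.0, 282.0, 207.0)]
222 [(374, 512.0, 244.0, 152.0), (377, 512.0, 250.0, 156.0), (380, 512.0, 256.0, 160.0), (383, 509.0, 261.0, 161.0), (386, 511.0, 267.0, 166.0), (389, 510.0, 273.0, 169.0), (392, 536.0, 283.0, 201.0)]
224 [(374, 514.0, 246.0, 148.0), (377, 512.0, 251.0, 150.0), (380, 514.0, 257.0, 156.0), (383, 50
[... 2800 characters left out ...]
60.0, 151.0), (264, 489.0, 263.0, 154.0), (275, 464.0, 264.0, 204.0), (300, 464.0, 272.0, 203.0)]
260 [(225, 465.0, 250.0, 212.0), (240, 465.0, 254.0, 212.0), (250, 467.0, 257.0, 209.0), (257, 491.0, 260.0, 166.0), (264, 466.0, 261.0, 209.0), (275, 464.0, 263.0, 213.0), (300, 464.0, 270.0, 213.0)]
280 [(225, 469.0, 250.0, 216.0), (240, 468.0, 254.0, 217.0), (250, 471.0, 257.0, 212.0), (257, 472.0, 259.0, 210.0), (264, 471.0, 261.0, 212.0), (275, 468.0, 264.0, 216.0), (300, 468.0, 270.0, 216.0)]
300 [(225, 475.0, 250.0, 216.0), (240, 475.0, 254.0, 217.0), (250, 477.0, 257.0, 213.0), (257, 507.0, 261.0, 173.0), (264, 476.0, 261.0, 214.0), (275, 474.0, 264.0, 216.0), (300, 474.0, 271.0, 216.0)]
```

Run:
```python
from bench import arm; from h import *
c=arm.calibration("scene")
for n,t in(("scene6",(.5184,-.0818,.1995)),("scene5",(.5186,-.0813,.0801)),("scene4",(.5066,.2086,.087)),("scene8",(.5007,.26,.1148))):
    P=cloud(c,np.load(f"pics/{n}.npy")).reshape(-1,3); q=P-np.array(t)
    q=q[(abs(q[:,0])<.02)&(abs(q[:,1])<.075)&(q[:,2]>-.04)&(q[:,2]<.06)]
    print(n,"z rel tcp, min by y bins")
    for a in np.arange(-.07,.07,.01):
        r=q[(q[:,1]>=a)&(q[:,1]<a+.01)]; print(round(a,2),len(r),np.sort(r[:,2])[:4].round(3),r[:,2].max().round(3) if len(r) else "")
```

```text
scene6 z rel tcp, min by y bins
-0.07 17 [0.024 0.028 0.03  0.035] 0.059
-0.06 47 [0.017 0.019 0.021 0.022] 0.059
-0.05 113 [0.013 0.014 0.015 0.015] 0.06
-0.04 0 [] 
-0.03 0 [] 
-0.02 0 [] 
-0.01 0 [] 
0.0 0 [] 
0.01 0 [] 
0.02 0 [] 
0.03 0 [] 
0.04 15 [0.016 0.017 0.021 0.024] 0.058
0.05 56 [0.015 0.019 0.022 0.022] 0.059
0.06 49 [0.025 0.027 0.027 0.028] 0.06
0.07 0 [] 
scene5 z rel tcp, min by y bins
-0.07 0 [] 
-0.06 0 [] 
-0.05 0 [] 
-0.04 0 [] 
-0.03 27 [0.023 0.025 0.027 0.028] 0.06
-0.02 79 [0.011 0.012 0.014 0.014] 0.06
-0.01 49 [0.011 0.013 0.013 0.013] 0.058
0.0 66 [-0.04  -0.039 -0.039 -0.038] 0.019
0.01 109 [-0.04  -0.04  -0.04  -0.039] 0.055
0.02 60 [0.024 0.026 0.027 0.027] 0.06
0.03 0 [] 
0.04 0 [] 
0.05 0 [] 
0.06 0 [] 
0.07 0 [] 
scene4 z rel tcp, min by y bins
-0.07 0 [] 
-0.06 0 [] 
-0.05 0 [] 
-0.04 0 [] 
-0.03 35 [0.022 0.024 0.025 0.026] 0.054
-0.02 87 [0.01  0.012 0.013 0.014] 0.059
-0.01 65 [0.011 0.011 0.012 0.012] 0.053
0.0 65 [-0.039 -0.037 -0.036 -0.035] 0.051
0.01 86 [-0.04  -0.04  -0.04  -0.039] 0.056
0.02 39 [0.021 0.025 0.025 0.026] 0.055
0.03 0 [] 
0.04 33 [0.034 0.034 0.035 0.035] 0.04
0.05 74 [0.019 0.02  0.021 0.023] 0.042
0.06 0 [] 
0.07 0 [] 
scene8 z rel tcp, min by y bins
-0.07 0 [] 
-0.06 0 [] 
-0.05 0 [] 
-0.04 0 [] 
-0.03 0 [] 
-0.02 41 [0.023 0.024 0.024 0.025] 0.057
-0.01 88 [0.007 0.007 0.008 0.008] 0.059
0.0 91 [-0.007 -0.006 -0.003 -0.002] 0.056
0.01 47 [0.02  0.022 0.025 0.027] 0.056
0.02 0 [] 
0.03 0 [] 
0.04 0 [] 
0.05 0 [] 
0.06 0 [] 
0.07 0 []
```

The depth images explain it. The visible fingertips end about 12 mm above the reported TCP, not 19 mm below it, so the jaws closed just over the bar's top. The same 31 mm offset shows with the open gripper in scene6 and with the pusher in scene4 and scene5. I'll open and go 31 mm lower by the reading. The body then stays about 48 mm above the bar.

```bash
python3 -m inch '{"translation":[[0,0,0.5],[0,0,1],[0,0,1],[0,0,1],[0,0,1],[0,0,1],[0,0,1],[0,0,1]],"rot":[[0,0,0],[0,0,0],[0,0,0],[0,0,0],[0,0,0],[0,0,0],[0,0,0],[0,0,0]],"fingers":[1,1,0.5,0,-0.5,-1,-1,-1]}' 60
python3 - <<'E'
from bench import arm; from h import *
c=arm.calibration("scene"); s=arm.get_state(); t=np.array(s["tool_pos"])
im,d=arm.read_camera("scene"); P=cloud(c,d); cv2.imwrite("pics/scene9.png",im)
q=P.reshape(-1,3)-t
q=q[(abs(q[:,0])<.02)&(abs(q[:,1])>.03)&(abs(q[:,1])<.075)&(q[:,2]>-.06)&(q[:,2]<.06)]
print(np.sort(q[:,2])[:10].round(3))
Q=P[200:310,305:435].reshape(-1,3); Q=Q[np.isfinite(Q[:,2])]
q=Q[(Q[:,2]>.115)&(Q[:,2]<.13)&(Q[:,0]>.52)&(abs(Q[:,1]-.26)<.02)]; print(len(q),cv2.minAreaRect((q[:,:2]*1000).astype(np.float32)))
t=im[120:310,230:450]; cv2.imwrite("pics/crops9.png",cv2.resize(t,None,fx=3,fy=3,interpolation=2))
im,d=arm.read_camera("wrist"); P=cloud(arm.calibration("wrist"),d)
t=np.array(s["tool_pos"]); q=P.reshape(-1,3)-t; q=q[(abs(q[:,0])<.03)&(abs(abs(q[:,1])-.055)<.015)&(q[:,2]>-.05)&(q[:,2]<.05)]; print("wrist",np.sort(q[:,2])[:10].round(3))
E
```

```text
time: 18.75
tool_pos: [0.5007, 0.26, 0.1248]
ee_rot: [-3.14, -0.002, -3.095]
ft_force: [-0.3, -0.2, 0.6]
opening: 0.0559
[0.013 0.015 0.015 0.015 0.017 0.018 0.018 0.019 0.019 0.02 ]
260 ((563.466064453125, 263.1371154785156), (86.645751953125, 14.20938777923584), 2.5657660961151123)
wrist [0.018 0.019 0.019 0.02  0.02  0.02  0.02  0.02  0.02  0.02 ]
```

View pics/crops9.png

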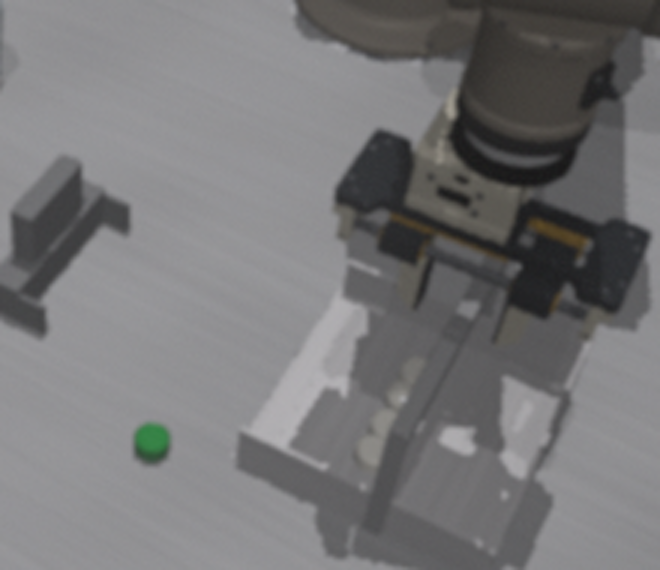

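Both cameras confirm the fingertips end about 12 mm above the reported TCP, and the tray is untouched. I'll go down to a reading of 0.085, which puts the tips near z = 0.097, and close.

```bash
python3 -m inch '{"translation":[[0,0.05,0],[0,0.05,0],[0,0.05,-0.5],[0,0.05,-1.5],[0,0.05,-2.5],[0,0.05,-3.5],[0,0.05,-4],[0,0.05,-4],[0,0.05,-4],[0,0.05,-4],[0,0.05,-4],[0,0.05,-4],[0,0.05,-4],[0,0.05,-4],[0,0.05,-4],[0,0.05,-4],[0,0.05,-4]],"rot":[[0,0,0],[0,0,0],[0,0,0],[0,0,0],[0,0,0],[0,0,0],[0,0,0],[0,0,0],[0,0,0],[0,0,0],[0,0,0],[0,0,0],[0,0,0],[0,0,0],[0,0,0],[0,0,0],[0,0,0]],"fingers":[-1,-1,-1,-1,-1,-1,-1,0,0.3,0.6,0.75,0.9,1,1,1,1,1]}' 60
python3 - <<'E'
from bench import arm; from h import *
im,d=arm.read_camera("scene"); cv2.imwrite("pics/scene10.png",im)
t=im[120:310,230:450]; cv2.imwrite("pics/crops10.png",cv2.resize(t,None,fx=3,fy=3,interpolation=2))
P=cloud(arm.calibration("scene"),d); Q=P[200:310,305:435].reshape(-1,3)
q=Q[(Q[:,2]>.115)&(Q[:,2]<.13)&(Q[:,0]>.53)&(abs(Q[:,1]-.26)<.02)]; print(len(q),cv2.minAreaRect((q[:,:2]*1000).astype(np.float32)))
print(arm.get_state()["opening"])
E
```

```text
time: 20.98
tool_pos: [0.5008, 0.2606, 0.0848]
ee_rot: [-3.14, -0.002, -3.095]
ft_force: [1.2, 1.0, -0.2]
opening: 0.0139
233 ((568.840576171875, 263.1515197753906), (74.8720474243164, 14.104769706726074), 2.3874452114105225)
0.013535810147233247
```

View pics/crops10.png

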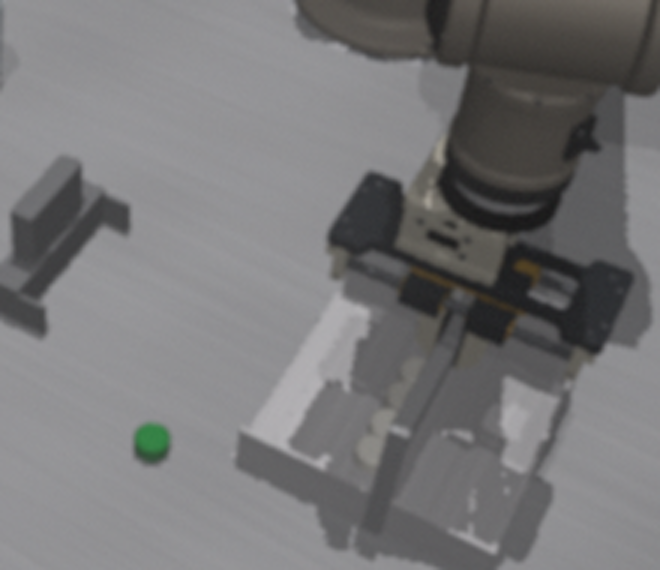

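The opening of 13.5 mm matches the 14 mm bar, so the tray is held. Lifting straight up.

```bash
python3 -m inch '{"translation":[[0,0,0],[0,0,0],[0,0,0.5],[0,0,1.5],[0,0,3],[0,0,5],[0,0,7],[0,0,9],[0,0,11],[0,0,13],[0,0,14.5],[0,0,15],[0,0,15],[0,0,15]],"rot":[[0,0,0],[0,0,0],[0,0,0],[0,0,0],[0,0,0],[0,0,0],[0,0,0],[0,0,0],[0,0,0],[0,0,0],[0,0,0],[0,0,0],[0,0,0],[0,0,0]],"fingers":[1,1,1,1,1,1,1,1,1,1,1,1,1,1]}' 60
python3 - <<'E'
from bench import arm; from h import *
im,d=arm.read_camera("scene"); cv2.imwrite("pics/scene11.png",im)
t=im[80:310,230:480]; cv2.imwrite("pics/crops11.png",cv2.resize(t,None,fx=2.6,fy=2.6,interpolation=2))
print(arm.get_state()["joint_pos"])
E
```

```text
time: 22.78
tool_pos: [0.5003, 0.2605, 0.2339]
ee_rot: [-3.139, -0.004, -3.095]
ft_force: [-0.8, 0.6, -5.1]
opening: 0.0138
[ 3.44692168e-01  4.02429054e-01  1.37344477e+00 -9.31124163e-04
  1.37020950e+00 -1.27223017e+00]
```

View pics/crops11.png

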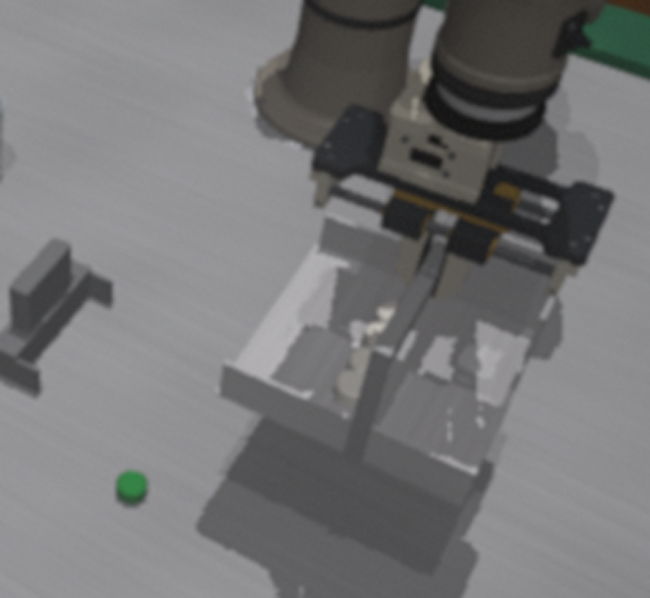

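The tray is lifted clear with all four caps in it. Next I'll tip it slowly, downhill toward the tall corner (world -x, +y).

```bash
python3 -m inch '{"translation":[[0,0,0],[0,0,0],[0,0,0],[0,0,0],[0,0,0],[0,0,0],[0,0,0],[0,0,0],[0,0,0],[0,0,0],[0,0,0],[0,0,0],[0,0,0],[0,0,0],[0,0,0],[0,0,0],[0,0,0],[0,0,0]],"rot":[[-1,-1,0],[-2.5,-2.5,0],[-4,-4.5,0],[-5.5,-6,0],[-7,-7.5,0],[-8,-8.5,0],[-9,-9.5,0],[-10,-11,0],[-11,-12,0],[-12,-13,0],[-13,-14,0],[-14,-15,0],[-15,-16,0],[-16,-17,0],[-16.5,-18,0],[-17,-18.5,0],[-17,-18.5,0],[-17,-18.5,0]],"fingers":[1,1,1,1,1,1,1,1,1,1,1,1,1,1,1,1,1,1]}' 60
python3 - <<'E'
from bench import arm; from h import *
im,d=arm.read_camera("scene"); cv2.imwrite("pics/scene12.png",im)
t=im[80:310,230:480]; cv2.imwrite("pics/crops12.png",cv2.resize(t,None,fx=2.6,fy=2.6,interpolation=2))
im,d=arm.read_camera("wrist"); cv2.imwrite("pics/w12.png",im)
s=arm.get_state(); print(s["joint_pos"],s["opening"],s["ft_force"],s["ft_torque"])
E
```

```text
time: 25.08
tool_pos: [0.5005, 0.2605, 0.234]
ee_rot: [-2.819, 0.3, -3.047]
ft_force: [0.3, 0.2, -4.7]
opening: 0.0133
[ 0.58700413  0.36733633  1.5151024  -0.45973621  1.19201646 -0.87065944] 0.01355259827107473 [ 0.57172603 -0.32112499 -5.98368604] [ 0.55031897  0.55604167 -0.00786902]
```

View pics/crops12.png

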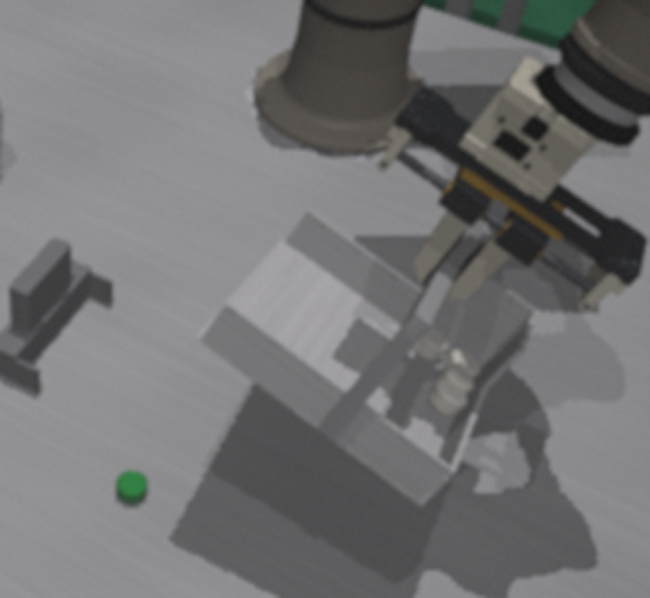

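View pics/w12.png

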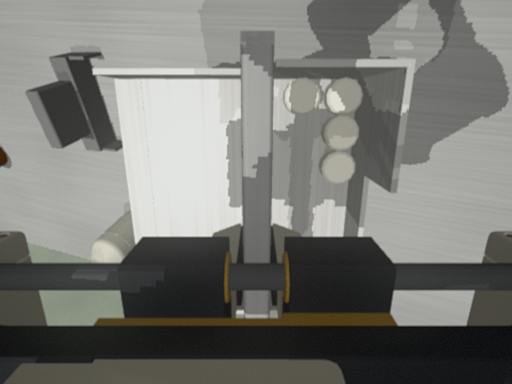

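All four caps have slid to the tall corner. In the wrist view they form an L: three along the back wall at (344,96), (341,132) and (338,166), and one beside it at (302,96) with a small gap. I'll tip about 10° more to close the gap.

```bash
python3 -m inch '{"translation":[[0,0,0],[0,0,0],[0,0,0],[0,0,0],[0,0,0],[0,0,0],[0,0,0],[0,0,0],[0,0,0],[0,0,0],[0,0,0],[0,0,0]],"rot":[[-1,-1,0],[-2,-2,0],[-3,-3,0],[-4,-4,0],[-5,-5,0],[-6,-6,0],[-7,-7,0],[-8,-8,0],[-8,-8,0],[-8,-8,0],[-8,-8,0],[-8,-8,0]],"fingers":[1,1,1,1,1,1,1,1,1,1,1,1]}' 60
cat > look.py <<'E'
import sys; from bench import arm; from h import *
k=sys.argv[1]
im,d=arm.read_camera("scene"); cv2.imwrite(f"pics/scene{k}.png",im)
t=im[80:310,230:480]; cv2.imwrite(f"pics/crops{k}.png",cv2.resize(t,None,fx=2.6,fy=2.6,interpolation=2))
c=arm.calibration("wrist"); s=arm.get_state(); im,d=arm.read_camera("wrist"); cv2.imwrite(f"pics/w{k}.png",im); np.save(f"pics/w{k}.npy",d)
cv2.imwrite(f"pics/wc{k}.png",cv2.resize(im[40:240,230:430],None,fx=3,fy=3,interpolation=2))
# tray frame from tool: tool y ~ +tray x ; tool down flip
Rt=R.from_euler("xyz",s["ee_rot"]).as_matrix()
ex=Rt[:,1]; ez=-Rt[:,2]; ey=np.cross(ez,ex)
g=np.array(s["tool_pos"])+ .031*ez - .0008*ey   # bar centre (reading stood 30 mm below it)
np.savez(f"pics/f{k}.npz",B=np.c_[ex,ey,ez],g=g)
P=cloud(c,d); L=(P-g)@np.c_[ex,ey,ez]+np.array([.015,0,.115])
np.save(f"pics/L{k}.npy",L)
fl=L[(abs(L[...,0]-.05)<.02)&(abs(L[...,1])<.05)&(L[...,2]<.03)]; print("floor z",np.median(fl[:,2]))
m=((L[...,2]>.0155)&(L[...,2]<.028)&(L[...,0]>-.09)&(L[...,0]<.094)&(abs(L[...,1])<.094)).astype(np.uint8)
m=cv2.erode(m,np.ones((3,3),np.uint8))
n,l,st,ce=cv2.connectedComponentsWithStats(m)
for i in range(1,n):
    if st[i,4]>60: q=L[l==i]; print(st[i],q.mean(0).round(4),((q.min(0)+q.max(0))/2).round(4))
print("tilt deg",np.degrees(np.arccos(ez[2])),s["opening"],s["ft_force"],s["tool_pos"],abs(s["qvel"]).max())
E
python3 look.py 13
```

```text
time: 26.68
tool_pos: [0.5006, 0.2602, 0.2342]
ee_rot: [-2.652, 0.422, -2.989]
ft_force: [-1.1, 0.8, -5.5]
opening: 0.0136
floor z 0.0009156772603054822
[ 292   85   68   29 1538] [0.0682 0.0834 0.019 ] [0.0681 0.0825 0.0187]
[325 117  31  33 771] [0.0818 0.057  0.0189] [0.0816 0.0568 0.0187]
[323 153  29  31 710] [0.082  0.0293 0.019 ] [0.0817 0.0288 0.0187]
tilt deg 36.360753889528034 0.013633658626462788 [-0.55964071 -0.44867918 -5.30116525] [0.50060037 0.26030067 0.23414229] 0.0028445136237504323
```

View pics/crops13.png

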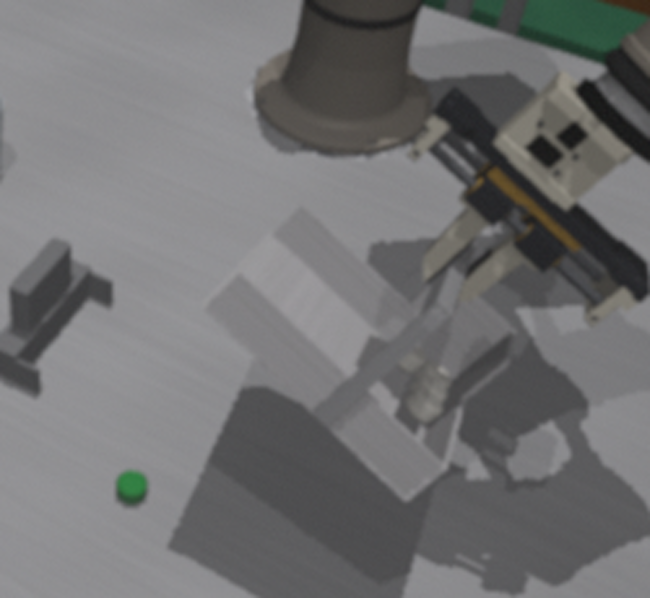

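View pics/wc13.png

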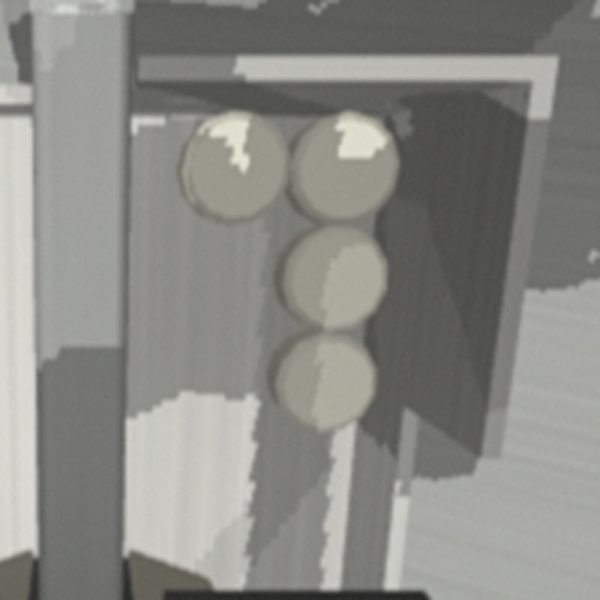

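All four caps now touch in the tall corner, with centres at tray (82,83), (54,83), (82,57) and (82,29) mm. All sit within the 75 mm stretch of tall wall. One last check before handing in: stillness, bench clearance and the bystanders.

```bash
python3 -m inch '{"translation":[[0,0,0],[0,0,0],[0,0,0],[0,0,0],[0,0,0],[0,0,0]],"rot":[[0,0,0],[0,0,0],[0,0,0],[0,0,0],[0,0,0],[0,0,0]],"fingers":[1,1,1,1,1,1]}' 60; python3 look.py 14
python3 - <<'E'
from h import *; from bench import arm
f=np.load("pics/f14.npz"); pts=np.array([[x,y,0] for x in(-.1,.1) for y in(-.1,.1)]); print("tray underside corner heights",((pts-[.015,0,.115])@f["B"].T+f["g"])[:,2].round(3))
c=arm.calibration("scene"); im,d=arm.read_camera("scene"); cv2.imwrite("pics/scene15.png",im)
P=cloud(c,d)
for nm,b in dict(bottle=(230,292,165,206),jar=(160,200,100,135),beaker=(110,153,203,235)).items():
    q=P[b[0]:b[1],b[2]:b[3]].reshape(-1,3); q=q[q[:,2]>.03]; print(nm,len(q),q.mean(0).round(3),q[:,2].max().round(3))
q=P.reshape(-1,3); q=q[(abs(q[:,0]-.519)<.09)&(abs(q[:,1]+.08)<.06)&(q[:,2]>.085)&(q[:,2]<.1)]; print("pusher",cv2.minAreaRect((q[:,:2]*1000).astype(np.float32)))
E
```

```text
time: 27.52
tool_pos: [0.5006, 0.2603, 0.2341]
ee_rot: [-2.652, 0.422, -2.989]
ft_force: [-0.3, 0.3, -5.4]
opening: 0.0133
floor z 0.0009353930918447953
[ 292   85   67   29 1566] [0.0683 0.0833 0.019 ] [0.068  0.0825 0.019 ]
[325 117  31  33 771] [0.0819 0.0568 0.019 ] [0.0816 0.0567 0.0188]
[323 153  29  31 693] [0.0818 0.0291 0.019 ] [0.0815 0.0286 0.0189]
tilt deg 36.36199135441233 0.013207857835038552 [ 0.45049641 -0.73023558 -4.84219071] [0.50056509 0.26028283 0.23409933] 0.0023572323117325537
tray underside corner heights [0.257 0.175 0.171 0.089]
bottle 1249 [ 0.779 -0.054  0.094] 0.152
jar 565 [ 0.664 -0.384  0.063] 0.084
beaker 631 [ 0.356 -0.291  0.066] 0.093
pusher ((519.8762817382812, -82.56334686279297), (80.12779235839844, 24.88059425354004), 1.9237213134765625)
```

View pics/scene15.png

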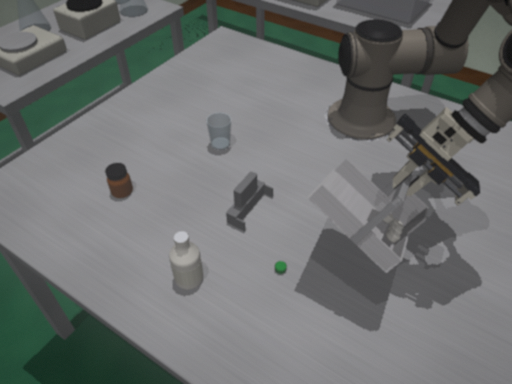

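The caps and tray are still, the lowest tray point is 89 mm above the bench, the bystanders haven't moved and the pusher is upright. Handing in.

```bash
python3 -c "
from bench import arm
print(arm.sign_off())"
```

```text
the job is handed in; nothing more can be done
None
```

I handed the job in at about 27.6 s of robot time, well inside the 67 s limit. All four white caps are together in the tray's tall-walled corner, and the arm is holding the tray tilted and still.

- **Sweep:** I swept the caps in with the pusher and only the pusher touched them. The tray stayed where it was (the bar measured the same to 0.1 mm before and after). I then stood the pusher upright on the bench at about (0.52, -0.08).
- **Tilt:** I lifted the tray by its bar and tipped it 36° toward the tall corner.
- **Last checks:** The lowest point of the tray is about 89 mm above the bench, calculated from the arm pose. The caps did not move between two looks. The bottle, jar and beaker read where they started. The green cap was left alone.

Two things did not go as expected:

- **First grasp of the bar missed:** The jaws closed to about 1 mm, just above it. The camera depth shows the fingertips ending about 12 mm above the reported TCP, not the stated 19 mm below it. I opened, went about 30 mm lower and got a proper hold (13.5 mm on the 14 mm bar). The same offset means the pusher had been held only near the top of its grip, though it stayed firm.
- **Caps in an L, not a square:** Three lie along the back wall and one beside the corner cap. The outermost cap's centre is about 67 mm from the side wall, inside the 75 mm of tall wall. Its far edge reaches about 6 mm past the end of it.

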